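# Mount the detector carriage on the free rail

### The arm

A 7-joint arm with a two-finger parallel gripper is mounted at the origin on the work surface. World frame = base frame: x ahead of the robot, y to its left, z up, the work surface at z = 0. Lengths are in m, angles in rad, forces in N, time in s.
With the tool pointing down it reaches from about 0.4 to 0.875 m from the base axis. Payload 6.5 kg.
Tool frame: the origin (TCP) lies at the very end of the fingers, on their centre line; the grasp point (between the pads) lies 19 mm behind it; z points along the fingers, y is the line along which they close (so a half turn about z gives the same grasp; the last joint's range is limited). The gripper opens to 85 mm and grips with 20 to 120 N. Pads are 22 mm wide; open, the fingers measure 114 mm over their backs; the gripper's body (76 mm by 85 mm) begins 54 mm behind the grasp point. The pads swing forward as they close: fully open they stand 13 mm farther back than shut.
Start: joints at [1.126, 0.536, -0.004, 1.538, 0.003, 1.067, -0.071], TCP at [0.24, -0.604, 0.198] pointing down, gripper open.
Joint ranges: [-2.7, 2.7], [-0.37, 2.16], [-1.27, 1.26], [0.24, 2.4], [-1.31, 4.45], [0.19, 1.91], [-2.76, 2.76]. Speed limits (rad/s): [2.39, 2.39, 3.14, 3.14, 3.14, 3.14, 3.14].

### API

Orientations are given as [roll, pitch, yaw] about the fixed x, y, z axes, in that order (R = Rz(yaw) Ry(pitch) Rx(roll)).
In Python, from rig import manip, solver, vision gives the robot as it stands. The module is installed in compiled form; this text tells all that it offers. Calls block until the motion is done:
- manip.move_pose(position, orientation): joint-space move of the TCP to a pose.
- manip.move_linear(position, ori=None, rate=0.15): straight line of the TCP; ori=None keeps the orientation; rate is the mean speed in m/s.
- manip.movej(angles): joint-space move.
- manip.move_gripper(opening, force=None): finger opening in m; force is the grip in N (None keeps the last); returns when the fingers have stopped.
- manip.sleep(seconds).
- solver.solve_ik(position, orientation): joint angles nearest the present ones, or None.
- manip.observe(): the state.
- vision.get_image(name): name is "scene" or "top" or "wrist"; returns the picture (384x512x3 uint8, red, green, blue); there is no depth.
- vision.camera_params(name): a dict with "fx", "fy", "cx", "cy" (pixels), "xyz" and "attitude" of the camera in the world; the wrist camera has in their place "hand_eye" (4x4, takes a point from camera to tool coordinates, whose origin is the TCP and whose axes are the flange's). Camera axes: x right, y down, z forward; pixel columns grow to the right and rows downward; lengths in m; the calibration is good to about 2 mm. A picture is of the moment at which its call begins: read the wrist's pose just before it. camera_params takes no time and is no camera call.
A pose or a line that the arm cannot do raises manip.MotionError and nothing moves.
- manip.hand_in(): hands the job in; it is judged then, once.
The state is a dict: "time_s": time; "joints": joint angles; "joint_vel": joint speeds; "effort": joint torques, N m; "tcp_pos": TCP position; "ee_rot": TCP orientation; "ft_force": force on the tool from outside, world axes, zero at the start; "moment": the same for the moment, N m; "opening": finger opening in m; "finger_force": force on a finger pad.
Only numpy, scipy, OpenCV 4.12 (cv2) and the standard library are available. Lean on these libraries where they do the work, as an engineer would, in place of code of your own. Each camera call takes 0.05 s, during which the arm holds its last target. There are 200 camera calls.

### The job

One of the two dovetail rails on the steel fixture plate is already occupied. Slide the loose detector carriage onto the empty rail from its open end, with the round window facing the end stop, all the way home against the stop; then turn its clamp knob clockwise until it is tight and let go. Do not knock over the bottle or the jar.

Things in the scene. Friction and masses are not known exactly. Their poses are not given: they have to be found in the camera images.
- carriage: Loose carriage to mount, 0.27-0.5 kg: aluminium block 64 mm long (x), 60 wide (y), 0-30 high; black detector head on top. Origin: centre of its underside (stands on two jaws), z up. Under it along x a dovetail groove 12 mm high, 34 wide below, 44 at its roof: 2 mm play each side of the rail. A lug at +y (26 mm wide, out to y=68, 12-26 high) carries the knob. Starts right of the plate, x roughly ahead.
- head_top (a point): Centre of the flat top of the carriage's detector head, 74 mm above the carriage's origin, axes as the carriage's. The head is a plain upright box centred on the block, 40 mm long in x, 26 mm wide in y, from 30 to 74 mm above the origin: grip it across the 26 mm.
- window (a point): Centre of the round window (20 mm) on the front (+x) face of the detector head, 24 mm ahead of the carriage's origin and 54 mm above it; axes as the carriage's.
- clamp_knob (a joint): Turn of the carriage's clamp knob, rad: starts loose at 0 to 0.25, grows clockwise seen from above, hard stop at 1.3 = tight. Vertical axis at carriage x=0, y=53 mm; light friction (0.04 N m), stays where left. Even when tight it adds no holding force here: do not pull the carriage back off its stop.
- knob_bar (a point): Bar of the clamp knob: black upright wing 28 mm long (point's x), 10 thick (its y: pinch across this, from above), 25 tall. The point is on the knob's axis at the bar's top edge, 55 mm above the carriage's origin; below the bar a round flange (26 mm wide) has its top 31 mm above the carriage's origin. The point turns with the knob; at joint 0 the bar lies along the carriage's x.
- plate: Fixed dark steel plate, 280 mm wide (y), 12 thick, x from -85 to 160 mm; origin on the bench midway between the rails, x away from the robot, yaw up to 0.2 rad either way. Two identical aluminium dovetail rails run along its x at y=+85 (left) and -85 (right), open end towards the robot, each with an end stop at the far end: face at x=42, 56 wide, top 50 mm above the bench.
- left_mouth (a point): Tip of the left rail's open end, at plate x=-75, y=85, 31 mm above the bench; axes as the plate's. Both rails alike: dovetail 14 mm high, from 22 to 36 mm above the bench, 28 wide below, 40 on top, on a riser 26 wide. Full section from 25 mm behind this tip (x=-50) to the stop; before it a nose tapers to 24 mm top width and 31 mm height at the tip.
- right_mouth (a point): The same tip on the right rail, at plate x=-75, y=-85, 31 mm above the bench.
- left_home (a point): Where the carriage's origin lies when it is fully home on the left (+y) rail, against the stop: plate x=10, y=85, 24 mm above the bench. Axes as the plate's.
- right_home (a point): The same for the right (-y) rail: plate x=10, y=-85, 24 mm above the bench.
- parked_carriage: Second carriage, immovable, with a round black head (38 mm across, top 80 mm above its origin), clamped home on one of the two rails, which is therefore occupied. Same block and origin as the loose carriage; its origin coincides with that rail's home point.
- bottle: White bottle, 56 mm across, 140 mm tall, standing free on the right of the bench; origin under its centre.
- jar: Low amber jar with a lid, 60 mm across, 70 mm tall, standing free on the left near the robot; origin under its centre.
There are look-alikes about, which are no part of the job. Leave any red look-alike of the carriage alone.

How it is judged:
By the outcome, as a careful person would: the job done as asked, in the order asked, and still so for the second after the job is handed in, with the robot touching nothing.
It also fails if it takes over 54 s, if anything falls off the work surface, if the arm or the gripper's body presses on something with over 40 N, if the wrist force passes 120 N, or if a joint passes its speed limit or range.

## Working session

There is one attempt and no reset: what is moved stays moved. The work goes in short steps, each a Python script; the robot and the scene stay as the last script left them, time stands still between calls to the robot, and variables do not carry over. Pictures are saved under pics/ and viewed, at most 10 in all, crops included, and the job is handed in when it is done.

```bash
mkdir -p pics; python3 - <<'E'
from rig import manip, solver, vision
import cv2,numpy as np
for n in("top","scene","wrist"):
    im=vision.get_image(n); cv2.imwrite(f"pics/{n}0.png",im[:,:,::-1]); print(n,vision.camera_params(n))
o=manip.observe(); print(o)
a=cv2.imread("pics/top0.png"); cv2.imwrite("pics/top0b.png",cv2.resize(a,(800,600),interpolation=cv2.INTER_CUBIC))
E
```

```text
top {'fx': 433.985886217625, 'fy': 433.985886217625, 'cx': 250.80187132612053, 'cy': 192.38241828455216, 'xyz': array([ 0.29490671, -0.02199388,  1.19033416]), 'attitude': array([-2.98984073,  0.00664224, -1.54316554])}
scene {'fx': 430.6975769502216, 'fy': 430.6975769502216, 'cx': 250.23751890673836, 'cy': 186.71222047195698, 'xyz': array([ 1.21802456, -0.40903614,  0.82821755]), 'attitude': array([-2.30609201, -0.02232877,  1.13194605])}
wrist {'fx': 272.4849985554435, 'fy': 272.4849985554435, 'cx': 257.1337622490901, 'cy': 190.92445763360917, 'hand_eye': array([[ 7.51412702e-04, -9.55818923e-01, -2.93955135e-01,
         7.43685352e-02],
       [ 9.99999688e-01,  6.46042719e-04,  4.55554590e-04,
         8.48679584e-05],
       [-2.45520124e-04, -2.93955385e-01,  9.55819110e-01,
        -1.76365840e-01],
       [ 0.00000000e+00,  0.00000000e+00,  0.00000000e+00,
         1.00000000e+00]])}
{'time_s': 0.15, 'joints': array([ 1.1258246 ,  0.53700501, -0.00447744,  1.53862514,  0.0025955 ,
        1.06727915, -0.07123061]), 'joint_vel': array([ 0.00039786, -0.00074598, -0.00044977, -0.00392921,  0.00031291,
       -0.00140517,  0.00030546]), 'effort': array([ 2.05976256e-03, -5.83784974e+01,  1.04999844e+00, -2.59353143e+01,
        1.24963123e-02,  6.49503025e-03,  5.30970638e-06]), 'tcp_pos': array([ 0.24018033, -0.60344305,  0.19751386]), 'ee_rot': array([-3.14028385e+00,  7.45720725e-05,  3.78843730e-01]), 'ft_force': array([ 0.23884438, -0.45812421,  0.40847288]), 'moment': array([-0.03158862,  0.03424724, -0.02832453]), 'finger_force': 0.0, 'opening': 0.0853561051646426}
```

View pics/top0b.png

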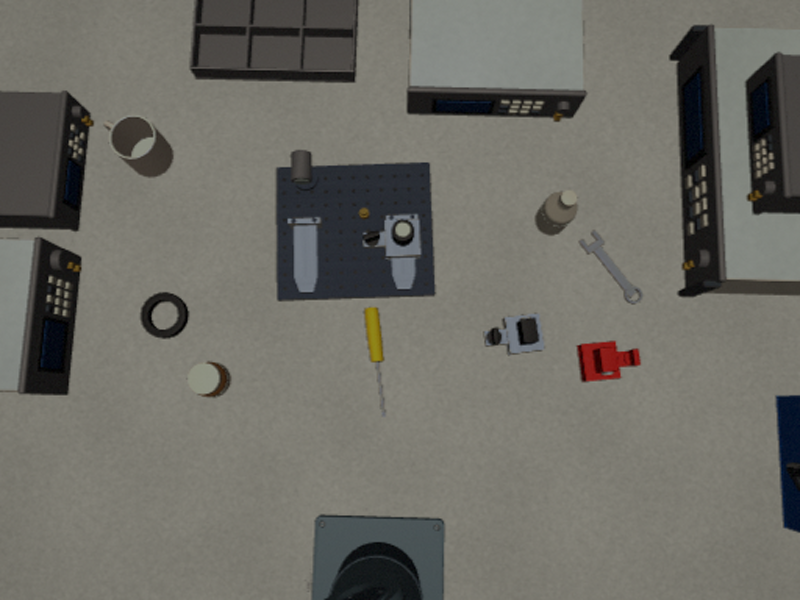

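View pics/scene0.png

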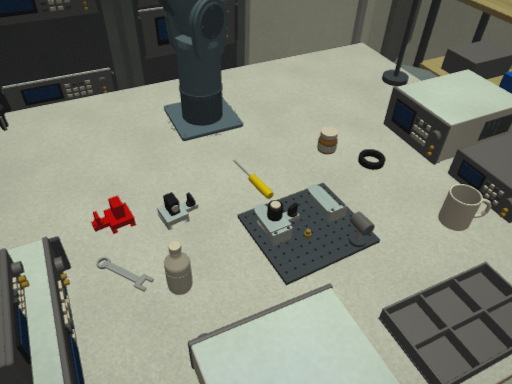

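The top view (800x600 scale) shows the plate at about (355,230). The left rail is empty, with its mouth at (305,290) and stop at (304,220). The parked carriage is on the right rail at (402,235). The loose carriage is at (523,334) with its lug to the left, so +x points ahead. The red look-alike is at (605,360), the bottle at (558,212) and the jar at (208,380). A short post stands behind the left stop at (302,168).

Next I'll get coarse poses, then take close-ups with the wrist camera.

```bash
cat > h.py <<'E'
from rig import manip, solver, vision
import cv2,numpy as np
from scipy.spatial.transform import Rotation as Ro
def cam(name,obs=None):
    p=vision.camera_params(name)
    if name=="wrist":
        H=p["hand_eye"]; R=Ro.from_euler('xyz',obs["ee_rot"]).as_matrix()
        return p,R@H[:3,:3],R@H[:3,3]+obs["tcp_pos"]
    return p,Ro.from_euler('xyz',p["attitude"]).as_matrix(),np.array(p["xyz"])
def hit(c,uv,z):
    p,R,t=c; uv=np.atleast_2d(uv).astype(float)
    d=np.c_[(uv[:,0]-p["cx"])/p["fx"],(uv[:,1]-p["cy"])/p["fy"],np.ones(len(uv))]@R.T
    return (t+d*((z-t[2])/d[:,2])[:,None])[:,:2]
def proj(c,X):
    p,R,t=c; q=(np.atleast_2d(X)-t)@R
    return np.c_[q[:,0]/q[:,2]*p["fx"]+p["cx"],q[:,1]/q[:,2]*p["fy"]+p["cy"]]
def rectify(im,c,z,x0,x1,y0,y1,s=1000.):
    """picture of plane z; row=(x1-x)*s, col=(y1-y)*s"""
    W,Hh=int((y1-y0)*s),int((x1-x0)*s)
    P=proj(c,[[x1,y1,z],[x1,y0,z],[x0,y0,z],[x0,y1,z]]).astype(np.float32)
    M=cv2.getPerspectiveTransform(P,np.float32([[0,0],[W,0],[W,Hh],[0,Hh]]))
    return cv2.warpPerspective(im,M,(W,Hh))
E
python3 - <<'E'
from h import *
c=cam("top"); k=512/800
f=lambda l,z:hit(c,np.array(l)*k,z).round(3).tolist()
print("plate",f([(278,168),(429,164),(435,294),(279,299)],.012))
print("rail mouth/stop",f([(305,290),(304,222)],.034))
print("carr top",f([(504,318),(540,314),(545,350),(511,354)],.030))
print("head",f([(528,330)],.074),"knob",f([(494,336)],.05))
print("bottle",f([(568,197)],.14),"jar",f([(203,378)],.07),"post",f([(302,158)],.05))
E
```

```text
plate [[0.713, 0.204], [0.727, -0.07], [0.489, -0.085], [0.472, 0.19]]
rail mouth/stop [[0.486, 0.141], [0.607, 0.149]]
carr top [[0.447, -0.203], [0.456, -0.265], [0.394, -0.273], [0.385, -0.215]]
head [[0.422, -0.236]] knob [[0.413, -0.183]]
bottle [[0.631, -0.288]] jar [[0.329, 0.297]] post [[0.719, 0.155]]
```

```bash
python3 - <<'E'
from h import *
import pickle
manip.move_gripper(0.05)
D={}
for n,p,yaw in (("rail",[.55,.145,.17],.05),("carr",[.42,-.225,.17],.15)):
    manip.move_pose(p,[np.pi,0,yaw]); manip.sleep(.3)
    o=manip.observe(); im=vision.get_image("wrist"); D[n]=(o,im)
    print(n,o["time_s"],o["tcp_pos"],o["ee_rot"],o["joints"].round(2))
    cv2.imwrite(f"pics/{n}1.png",im[:,:,::-1])
pickle.dump(D,open("d1.pkl","wb"))
E
```

```text
rail 3.7417 [0.5500646  0.14477939 0.16998814] [3.14156254e+00 1.21486161e-05 4.96327097e-02] [ 0.07  0.49 -0.54  1.76  0.3   0.98 -2.11]
carr 5.55 [ 0.42035406 -0.22448833  0.1699831 ] [-3.14146564e+00 -1.04949686e-04  1.51067694e-01] [ 0.83  0.33 -0.52  1.99  0.21  0.88 -1.22]
```

View pics/rail1.png

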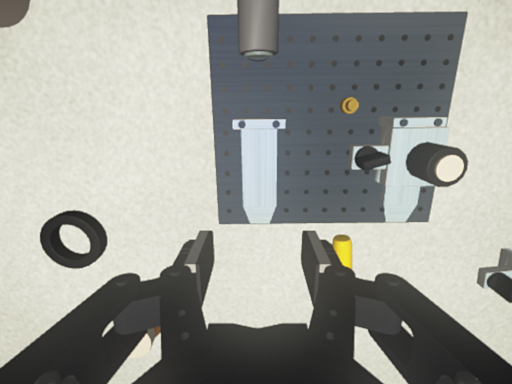

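View pics/carr1.png

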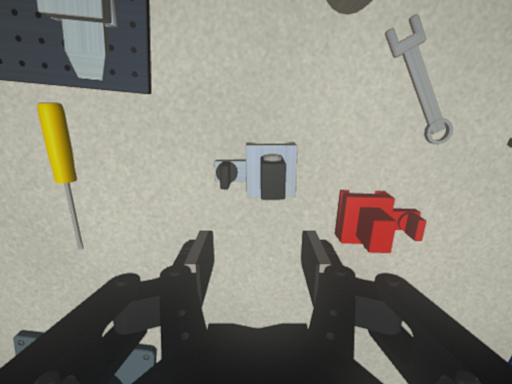

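The rail view shows the left rail spanning columns 242-277 and rows 130-222, with its stop at row 122 and a post behind the stop at (258,50). The carriage view shows the block at (247-297,143-198) with the window ellipse on the far side at (272,157), which is the right way round. The knob bar is at (226,176), roughly along x.

Next I'll fit the poses precisely.

```bash
python3 - <<'E'
from h import *
import pickle
D=pickle.load(open("d1.pkl","rb"))
o,im=D["rail"]; c=cam("wrist",o)
# left rail top: bright vs plate
g=cv2.cvtColor(im,cv2.COLOR_RGB2GRAY).astype(float)
L=[];Rr=[]
for r in range(136,200,2):
    row=cv2.GaussianBlur(g[r:r+1],(5,1),0)[0]; d=np.gradient(row)
    a=225+np.argmax(d[225:255]); b=265+np.argmin(d[265:295]); 
    sub=lambda i,d:i+0.5*(d[i-1]-d[i+1])/(d[i-1]-2*d[i]+d[i+1])
    L.append((sub(a,d),r)); Rr.append((sub(b,d),r))
l=hit(c,L,.036); rr=hit(c,Rr,.036)
def fit(P):
    vx,vy,x,y=cv2.fitLine(P.astype(np.float32),cv2.DIST_HUBER,0,.01,.01).ravel(); s=np.sign(vx); return np.arctan2(vy*s,vx*s),(x,y)
print("rail left",fit(l),"right",fit(rr)); w=(l+rr)/2; print("center",fit(w),"width",np.hypot(*(l-rr).T).round(4)[::6])
# plate contour (dark blue) corners
m=((g<110)&(im[...,2].astype(int)>im[...,0].astype(int)+4)).astype(np.uint8)
m=cv2.morphologyEx(m,cv2.MORPH_CLOSE,np.ones((9,9)))
cs,_=cv2.findContours(m,cv2.RETR_EXTERNAL,cv2.CHAIN_APPROX_NONE); k=max(cs,key=cv2.contourArea)
ap=cv2.approxPolyDP(cv2.convexHull(k),8,True)[:,0]; print("plate corners px",ap.tolist(),hit(c,ap,.012).round(4).tolist())
# stop and tip along the centre line
col=g[100:235,255:264].mean(1); d=np.gradient(col); 
print("vertical grad",[(100+i,round(d[i],1)) for i in range(len(d)) if abs(d[i])>6])
o,im=D["carr"]; c=cam("wrist",o); g=cv2.cvtColor(im,cv2.COLOR_RGB2GRAY)
hsv=cv2.cvtColor(im,cv2.COLOR_RGB2HSV)
sub=hsv[130:215,205:310]; print("block hsv",hsv[165,253],hsv[190,290],"bg",hsv[220,260],"head",hsv[180,272],"knob",hsv[178,226],"win",hsv[157,272])
roi=im[120:220,200:320]; cv2.imwrite("pics/carr1c.png",cv2.resize(roi[:,:,::-1],None,fx=6,fy=6,interpolation=cv2.INTER_CUBIC))
E
```

```text
rail left (np.float32(0.059722144), (np.float32(0.55673164), np.float32(0.1629457))) right (np.float32(0.062396925), (np.float32(0.5639985), np.float32(0.12284103)))
center (np.float32(0.060599495), (np.float32(0.5473085), np.float32(0.14209098))) width [0.0404 0.0404 0.0405 0.0406 0.0404 0.0406]
plate corners px [[466, 13], [447, 115], [384, 221], [220, 223], [209, 15]] [[0.7317, -0.07], [0.6268, -0.0765], [0.4884, -0.0275], [0.4746, 0.1901], [0.716, 0.2044]]
vertical grad [(118, np.float64(46.5)), (119, np.float64(58.9)), (120, np.float64(16.6)), (222, np.float64(-13.7)), (224, np.float64(19.7)), (225, np.float64(10.3))]
block hsv [104  32 197] [ 98  22 184] bg [ 28  19 184] head [38 14 74] knob [20 10 74] win [102   8 155]
```

View pics/carr1c.png

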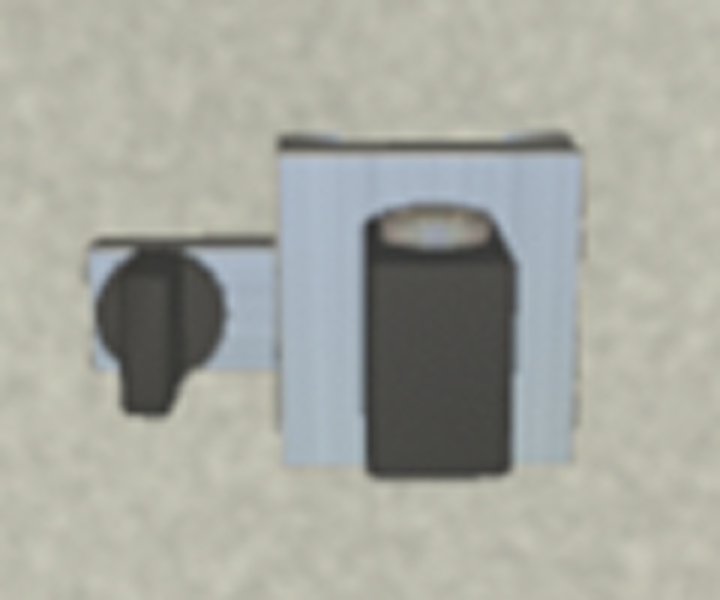

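The crop shows the block's top corners at (281,152), (577,152), (573,463) and (283,463), and the head's top corners at (370,255), (514,258), (511,473) and (368,475). The window is on the far (+x) side, and the bar lies nearly along x.

```bash
python3 - <<'E'
from h import *
import pickle
D=pickle.load(open("d1.pkl","rb"))
o,im=D["carr"]; c=cam("wrist",o)
px=lambda l:(np.array(l)+.5)/6-.5+[200,120]
def rep(n,l,z):
    P=hit(c,px(l),z); a=(P[0]+P[1])/2-(P[2]+P[3])/2; b=(P[0]+P[3])/2-(P[1]+P[2])/2
    print(n,P.mean(0).round(4),"yawx %.3f yawy %.3f L %.4f W %.4f"%(np.arctan2(a[1],a[0]),np.arctan2(-b[0],b[1]),np.hypot(*a),np.hypot(*b)))
rep("block",[(281,152),(577,152),(573,463),(283,463)],.030)
rep("head",[(370,255),(514,258),(511,473),(368,475)],.074)
print("flange c",hit(c,px([(160,314)]),.031).round(4)); b=hit(c,px([(128,258),(124,412)]),.055); print("bar edge",b.round(4),np.arctan2(*(b[0]-b[1])[::-1]))
D0,_=D["rail"]; c=cam("wrist",D0); print("tip",hit(c,[(260,222.5)],.031),"stop back/front top",hit(c,[(259,118.7),(259,128.5)],.05))
E
```

```text
block [ 0.4241 -0.2409] yawx 0.164 yawy 0.152 L 0.0630 W 0.0580
head [ 0.4245 -0.2408] yawx 0.158 yawy 0.149 L 0.0388 W 0.0247
flange c [[ 0.4159 -0.1885]]
bar edge [[ 0.4312 -0.1834]
 [ 0.4023 -0.186 ]] 0.08723695378451023
tip [[0.48630511 0.13759848]] stop back/front top [[0.61287967 0.14562273]
 [0.60281632 0.14509496]]
```

```bash
python3 - <<'E'
from h import *
import pickle
ori=[np.pi,0,.155]
manip.move_pose([.4243,-.2408,.10],ori)
manip.move_linear([.4243,-.2408,.036],ori,rate=.12)
manip.move_gripper(.0,60); o=manip.observe(); print(o["opening"],o["finger_force"],o["tcp_pos"],o["ft_force"],o["time_s"])
manip.move_linear([.4243,-.2408,.12],rate=.15)
R=[np.pi,0,.0606]
manip.move_pose([.4394,.1356,.12],R)
manip.move_linear([.4394,.1356,.066],R,rate=.12); manip.sleep(.2)
o=manip.observe(); im=vision.get_image("wrist"); pickle.dump((o,im),open("d2.pkl","wb")); cv2.imwrite("pics/pre.png",im[:,:,::-1])
print(o["opening"],o["tcp_pos"],o["ee_rot"],o["ft_force"],o["moment"],o["time_s"],o["joints"].round(2))
s=vision.get_image("scene"); cv2.imwrite("pics/pres.png",cv2.resize(s[120:270,180:400,::-1],None,fx=3.6,fy=3.6,interpolation=cv2.INTER_CUBIC))
E
```

```text
0.023716143987497055 58.5055410861969 [ 0.42493767 -0.24066424  0.03703352] [-1.22031691  2.27930815  6.65979602] 7.0417
0.023166346728435858 [0.44009522 0.13572583 0.06673107] [-3.14135389e+00 -1.54118233e-03  6.03705008e-02] [ 0.15354519  0.2780023  -3.90566451] [-0.00932804 -0.04482612  0.00685109] 9.9583 [ 0.07  0.49 -0.56  2.1   0.43  0.66 -2.3 ]
```

View pics/pre.png

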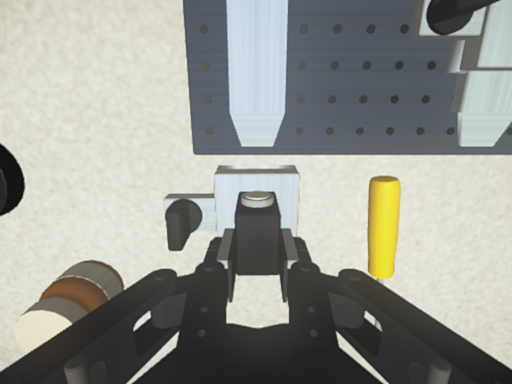

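The carriage is held in line with the rail, with its front edge at row 168 and the rail tip at row 145. The jar and screwdriver are clear. I'll measure the lateral and yaw error of the block relative to the rail in this same view.

```bash
python3 - <<'E'
from h import *
import pickle
o,im=pickle.load(open("d2.pkl","rb")); c=cam("wrist",o)
g=cv2.GaussianBlur(cv2.cvtColor(im,cv2.COLOR_RGB2GRAY),(5,1),0).astype(float); hs=cv2.cvtColor(im,cv2.COLOR_RGB2HSV)
def edge(r,a,b,sg,src=g):
    d=np.gradient(src[r])*sg; i=a+np.argmax(d[a:b]); return i+.5*(d[i-1]-d[i+1])/(d[i-1]-2*d[i]+d[i+1])
def fit(P):
    vx,vy,x,y=cv2.fitLine(P.astype(np.float32),cv2.DIST_HUBER,0,.01,.01).ravel(); s=np.sign(vx); return np.arctan2(vy*s,vx*s),np.array([x,y])
rows=range(8,106,3)
l=hit(c,[(edge(r,218,242,1),r) for r in rows],.036); q=hit(c,[(edge(r,275,300,-1),r) for r in rows],.036)
fl,fr=fit(l),fit(q); fc=fit((l+q)/2); print("rail",fl,fr,fc, np.hypot(*(l-q).T).mean())
# block: background has R>B; block B>R
D=cv2.GaussianBlur(im[...,2].astype(float)-im[...,0],(5,1),0)
zt=o["tcp_pos"][2]-.037+.030
rl=range(176,192,2); rr=range(176,232,3)
bl=hit(c,[(edge(r,205,225,1,D),r) for r in rl],zt); br=hit(c,[(edge(r,288,308,-1,D),r) for r in rr],zt)
print("block L",fit(bl),"R",fit(br))
n=np.array([-np.sin(.0606),np.cos(.0606)])
ml,mr=(bl-fc[1])@n,(br-fc[1])@n; print("lateral L %.4f R %.4f mid %.4f; tcp lateral %.4f"%(ml.mean(),mr.mean(),(ml.mean()+mr.mean())/2,(o["tcp_pos"][:2]-fc[1])@n))
E
```

```text
rail (np.float32(0.060884964), array([0.5432085 , 0.16210751], dtype=float32)) (np.float32(0.0607996), array([0.5488762 , 0.12201623], dtype=float32)) (np.float32(0.06073561), array([0.54764384, 0.14215681], dtype=float32)) 0.040356486707762186
block L (np.float32(0.041685164), array([0.46207386, 0.16653211], dtype=float32)) R (np.float32(0.058137115), array([0.45243493, 0.10740311], dtype=float32))
lateral L 0.0295 R -0.0290 mid 0.0003; tcp lateral 0.0001
```

```bash
python3 - <<'E'
from h import *
R=[np.pi,0,.0606]; u=np.array([np.cos(.0606),np.sin(.0606)]); H=np.array([.5711,.1436]); n=np.array([-u[1],u[0]])
z=.0620
manip.move_linear([*(H-.132*u),z],R,rate=.08)
f0=manip.observe()["ft_force"]
for s in list(np.arange(-.112,-.015,.012))+list(np.arange(-.012,.012,.003)):
    manip.move_linear([*(H+s*u),z],R,rate=.06 if s<-.015 else .03)
    o=manip.observe(); f=o["ft_force"]-f0; p=o["tcp_pos"]
    print("%.3f act %.4f lat %.4f z %.4f  along %.1f lat %.1f z %.1f t %.2f"%(s,(p[:2]-H)@u,(p[:2]-H)@n,p[2],f[:2]@u,f[:2]@n,f[2],o["time_s"]))
    if f[:2]@u<-12 or abs(f[:2]@n)>20 or abs(f[2])>20: break
E
```

```text
-0.112 act -0.1118 lat 0.0000 z 0.0619  along 0.4 lat -0.2 z 0.7 t 10.79
-0.100 act -0.0995 lat 0.0001 z 0.0620  along -0.1 lat -0.0 z 0.7 t 11.14
-0.088 act -0.0875 lat 0.0000 z 0.0620  along -1.1 lat 0.4 z 0.7 t 11.49
-0.076 act -0.0755 lat 0.0001 z 0.0620  along -0.5 lat -0.3 z 0.4 t 11.84
-0.064 act -0.0635 lat 0.0000 z 0.0620  along -0.1 lat 0.2 z 0.1 t 12.19
-0.052 act -0.0515 lat 0.0000 z 0.0620  along 0.5 lat -0.2 z 0.9 t 12.54
-0.040 act -0.0395 lat -0.0000 z 0.0620  along 0.4 lat 0.0 z 0.5 t 12.89
-0.028 act -0.0275 lat -0.0000 z 0.0620  along 0.5 lat 0.9 z 1.2 t 13.24
-0.016 act -0.0155 lat 0.0000 z 0.0620  along -0.4 lat -0.2 z -0.4 t 13.59
-0.012 act -0.0119 lat 0.0000 z 0.0620  along 0.1 lat 0.0 z 0.6 t 13.88
-0.009 act -0.0088 lat -0.0000 z 0.0620  along 0.6 lat -0.2 z 0.5 t 14.12
-0.006 act -0.0058 lat -0.0001 z 0.0620  along -0.1 lat -0.0 z 0.5 t 14.38
-0.003 act -0.0028 lat 0.0000 z 0.0620  along 1.0 lat -0.1 z 1.0 t 14.62
-0.000 act 0.0003 lat -0.0000 z 0.0620  along 0.7 lat 0.6 z 0.2 t 14.88
0.003 act 0.0018 lat 0.0001 z 0.0618  along -4.6 lat -0.5 z 5.3 t 15.12
0.006 act 0.0026 lat 0.0002 z 0.0622  along -11.9 lat -0.7 z 14.8 t 15.38
0.009 act 0.0034 lat 0.0002 z 0.0625  along -19.9 lat -1.6 z 23.0 t 15.62
```

```bash
python3 - <<'E'
from h import *
import pickle
R=[np.pi,0,.0606]; u=np.array([np.cos(.0606),np.sin(.0606)]); H=np.array([.5711,.1436]); n=np.array([-u[1],u[0]])
def rep(t):
    o=manip.observe(); f=o["ft_force"]; p=o["tcp_pos"]; print(t,"act %.4f z %.4f along %.1f lat %.1f z %.1f op %.4f pitch %.4f t %.2f"%((p[:2]-H)@u,p[2],f[:2]@u,f[:2]@n,f[2],o["opening"],o["ee_rot"][1],o["time_s"])); return o
rep("start")
manip.move_linear([*(H+.004*u),.0620],R,rate=.03); rep("relax")
manip.move_linear([*(H+.004*u),.0603],R,rate=.03); rep("down")
manip.move_linear([*(H+.006*u),.0603],R,rate=.03); rep("push")
manip.move_gripper(.05); manip.sleep(.2); rep("open")
manip.move_linear([*(H+.0*u),.14],R,rate=.15); manip.sleep(.2)
o=rep("up"); im=vision.get_image("wrist"); pickle.dump((o,im),open("d3.pkl","wb")); cv2.imwrite("pics/home.png",im[:,:,::-1])
E
```

```text
start act 0.0034 z 0.0625 along -20.3 lat -1.7 z 18.5 op 0.0233 pitch 0.0101 t 15.62
relax act 0.0022 z 0.0620 along -8.6 lat 0.4 z 4.7 op 0.0233 pitch 0.0031 t 15.94
down act 0.0020 z 0.0616 along -13.2 lat -0.3 z 16.4 op 0.0235 pitch 0.0035 t 16.19
push act 0.0022 z 0.0616 along -18.1 lat -1.9 z 22.7 op 0.0235 pitch 0.0068 t 16.44
open act 0.0063 z 0.0603 along 0.6 lat -0.1 z 0.3 op 0.0498 pitch -0.0003 t 17.02
up act -0.0007 z 0.1389 along -0.3 lat 0.3 z -0.0 op 0.0499 pitch 0.0019 t 17.90
```

View pics/home.png

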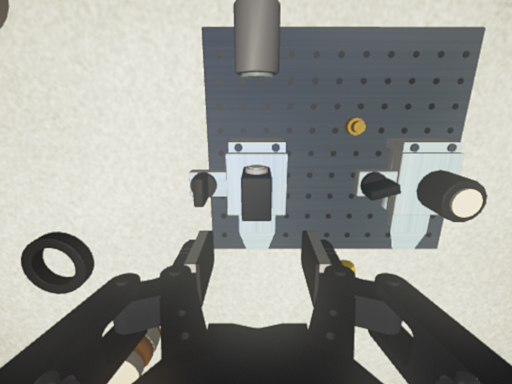

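The carriage is on the rail against the stop, with the window forward, and the knob is at (203,186). I'll zoom in on the gap and the bar.

```bash
python3 - <<'E'
import cv2
a=cv2.imread("pics/home.png")[130:230,180:300]; cv2.imwrite("pics/homec.png",cv2.resize(a,None,fx=6,fy=6,interpolation=cv2.INTER_CUBIC))
E
```

```text
(no output)
```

View pics/homec.png

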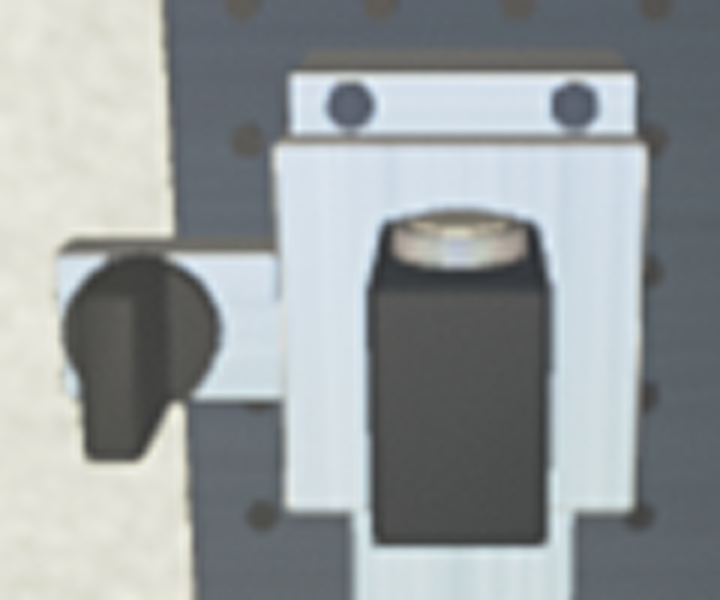

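The block is flush against the stop. The bar's top face runs from about (106,292) to (112,458), and the head's top corners are (372,290), (549,290), (545,543) and (377,543). I'll compute the knob position and check IK for the turn.

```bash
python3 - <<'E'
from h import *
import pickle
o,im=pickle.load(open("d3.pkl","rb")); c=cam("wrist",o)
px=lambda l:(np.array(l)+.5)/6-.5+[180,130]
b=hit(c,px([(106,292),(112,458)]),.079); print("bar",b.mean(0),np.arctan2(*(b[0]-b[1])[::-1]),np.hypot(*(b[0]-b[1])))
h=hit(c,px([(372,290),(549,290),(545,543),(377,543)]),.098).mean(0); print("head",h,"knob from head",h+.053*np.array([-np.sin(.0606),np.cos(.0606)]))
print("block front",hit(c,px([(275,146),(647,146)]),.054),"back",hit(c,px([(285,511),(635,511)]),.054))
print("flange",hit(c,px([(142,330)]),.055))
K=h+.053*np.array([-np.sin(.0606),np.cos(.0606)])
for y in (.0,-.4,-.8,-1.3,-1.4):
    j=solver.solve_ik([*K,.06],[np.pi,0,y]); print(y,None if j is None else np.round(j,2))
E
```

```text
bar [0.56750375 0.19680995] 0.03148855920682133 0.026354345106647373
head [0.57038987 0.1435987 ] knob from head [0.56718004 0.19650141]
block front [[0.59973983 0.17533185]
 [0.60339977 0.11576245]] back [[0.53682874 0.17191291]
 [0.54051008 0.11188489]]
flange [[0.56799747 0.19634597]]
0.0 [-0.04  0.69 -0.52  1.75  0.44  0.83 -2.33]
-0.4 [-0.1   0.67 -0.43  1.75  0.37  0.8  -2.68]
-0.8 [-0.54  0.63  0.18  1.78 -0.15  0.74 -2.65]
-1.3 [-0.91  0.75  0.72  1.8  -0.65  0.84 -2.74]
-1.4 [-1.01  0.84  0.9   1.81 -0.82  0.92 -2.71]
```

```bash
python3 - <<'E'
from h import *
import pickle
K=[.5674,.1966]; y0=np.pi+.035
def rep(t):
    o=manip.observe(); print(t,o["tcp_pos"].round(4),"yaw %.3f"%(o["ee_rot"][2]),o["ft_force"].round(1),"Mz %.2f"%o["moment"][2],"op %.4f"%o["opening"],"t %.2f"%o["time_s"]); return o
manip.move_gripper(.032)
manip.move_pose([*K,.14],[np.pi,0,y0]); o=rep("above"); print(o["joints"].round(2))
manip.move_linear([*K,.0595],rate=.08); rep("down")
manip.move_gripper(0.,30); o=rep("grip")
j=np.array(o["joints"])
for d in (-.3,-.6,-.9,-1.1,-1.2,-1.25,-1.3,-1.35,-1.4):
    q=j.copy(); q[6]+=d; manip.movej(q); o=rep(d)
    if abs(o["moment"][2])>1.0 or np.hypot(*o["ft_force"][:2])>15: break
E
```

```text
above [0.5674 0.1965 0.14  ] yaw -3.107 [-0.1  0.5 -0. ] Mz -0.07 op 0.0321 t 20.55
[ 0.36  0.87 -1.21  1.68  0.87  1.23  0.54]
down [0.5677 0.1969 0.0601] yaw -3.107 [0.3 0.3 0.9] Mz 0.03 op 0.0324 t 21.71
grip [0.5675 0.1966 0.0596] yaw -3.107 [ 0.2 -0.3  0. ] Mz 0.00 op -0.0002 t 22.12
-0.3 [0.5674 0.1966 0.0596] yaw 2.880 [-0.2  0.1  0.2] Mz 0.02 op 0.0003 t 22.51
-0.6 [0.5674 0.1966 0.0596] yaw 2.582 [0.6 0.2 0.5] Mz -0.02 op 0.0001 t 22.90
-0.9 [0.5675 0.1966 0.0596] yaw 2.283 [ 0.2 -0.1  0.2] Mz 0.02 op -0.0001 t 23.29
-1.1 [0.5675 0.1966 0.0596] yaw 2.084 [-0.5 -0.2  0.2] Mz -0.05 op -0.0001 t 23.60
-1.2 [0.5675 0.1966 0.0596] yaw 1.983 [ 0.7  0.  -0.7] Mz -0.00 op 0.0006 t 23.85
-1.25 [0.5675 0.1966 0.0596] yaw 1.931 [-0.4 -0.3 -0.5] Mz -0.03 op -0.0003 t 24.10
-1.3 [0.5675 0.1966 0.0596] yaw 1.880 [ 0.1 -0.   1.1] Mz 0.00 op -0.0000 t 24.35
-1.35 [0.5674 0.1966 0.0596] yaw 1.829 [-0.1 -0.1 -0.9] Mz -0.01 op 0.0001 t 24.60
-1.4 [0.5675 0.1966 0.0596] yaw 1.779 [ 0.7  0.4 -0.7] Mz 0.04 op 0.0000 t 24.85
```

The fingers closed to 0, so the bar was not between them. I'll lift and look.

```bash
python3 - <<'E'
from h import *
import pickle
s=vision.get_image("scene"); A=cv2.resize(s[140:260,220:390,::-1],(680,480),interpolation=cv2.INTER_CUBIC)
cv2.imwrite("pics/chk.png",A)
o=manip.observe(); im=vision.get_image("wrist"); cv2.imwrite("pics/chkw.png",im[:,:,::-1]); pickle.dump((o,im),open("d4.pkl","wb"))
p=o["tcp_pos"]; 
manip.move_gripper(.03); manip.move_linear([p[0],p[1],.14],rate=.12)
manip.move_pose([.5711,.1436,.14],[np.pi,0,.0606]); manip.sleep(.2)
o=manip.observe(); im=vision.get_image("wrist"); pickle.dump((o,im),open("d5.pkl","wb")); print(o["time_s"],o["tcp_pos"])
B=cv2.resize(im[130:230,180:300,::-1],(576,480),interpolation=cv2.INTER_CUBIC)
cv2.imwrite("pics/chk2.png",np.hstack([cv2.resize(A[:,60:560],(320,480))[:, :220],B]))
E
```

```text
27.675 [0.57096857 0.14379748 0.13981841]
```

View pics/chk2.png

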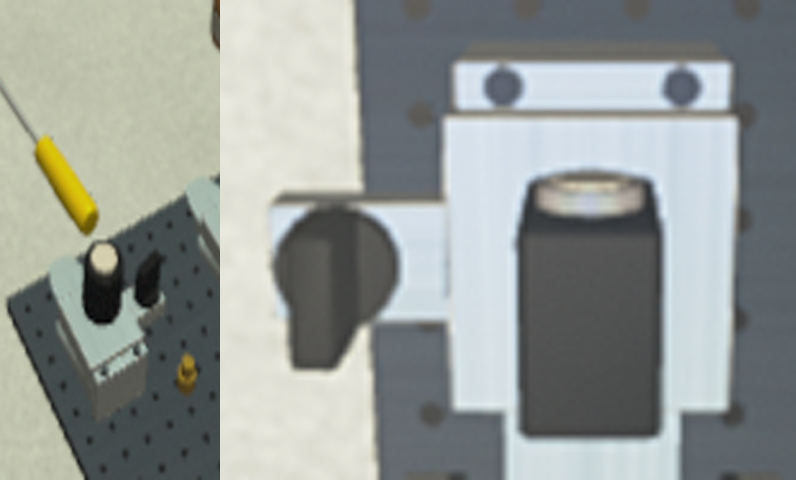

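The knob is untouched and the carriage is still home. My last picture is a montage of the moment the fingers were shut there: the scene crop beside the wrist crop.

```bash
python3 - <<'E'
from h import *
import pickle
o,im=pickle.load(open("d4.pkl","rb"))
a=cv2.imread("pics/chk.png")   # scene[140:260,220:390] x4
u,v=proj(cam("scene"),[[.5674,.1966,.079]])[0]; x,y=int((u-220)*4),int((v-140)*4); print(u,v,x,y,o["finger_force"],o["opening"])
c=cam("wrist",o); print("in wrist: bar top",proj(c,[[.5674,.1966,.079],[*o["tcp_pos"]]]))
x0=min(max(x-200,0),280); L=np.zeros((600,400,3),np.uint8); t=a[:,x0:x0+400]; L[:t.shape[0]]=t
w=cv2.resize(cv2.imread("pics/chkw.png")[84:384,157:357],(400,600),interpolation=cv2.INTER_CUBIC)
cv2.imwrite("pics/m.png",np.hstack([L,w]))
E
```

```text
347.07320912583225 183.7875919894546 508 175 0.0 8.974156203939352e-05
in wrist: bar top [[256.4313411  230.57050912]
 [256.58237512 218.55202399]]
```

View pics/m.png

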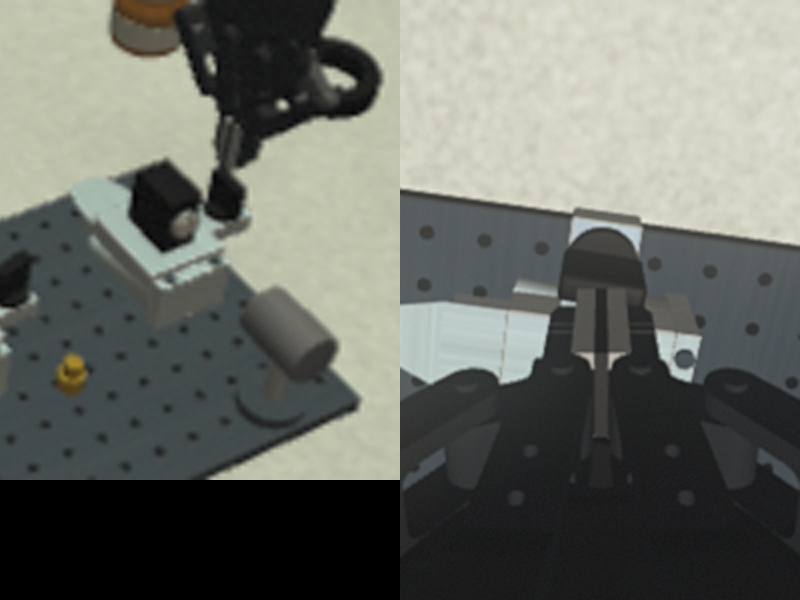

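With TCP z at 59.6 mm, the shut fingertips (wrist row 229) were just above the bar top, so the fingers end higher than the nominal TCP. I'll compute that offset, then descend under force watch with a narrow opening until the tips touch the flange, back off and pinch.

```bash
python3 - <<'E'
from h import *
import pickle
o,im=pickle.load(open("d4.pkl","rb")); c=cam("wrist",o); Rm=Ro.from_euler('xyz',o["ee_rot"]).as_matrix()
for d in (0,.01,.015,.02,.025): print(d,[proj(c,o["tcp_pos"]+Rm@[x,0,-d])[0].round(1).tolist() for x in (0,.011)])
K=[.5674,.1966]; y0=np.pi+.035
def rep(t):
    o=manip.observe(); print(t,o["tcp_pos"].round(4),"yaw %.3f"%(o["ee_rot"][2]),o["ft_force"].round(1),"Mz %.2f"%o["moment"][2],"op %.4f"%o["opening"],"ff %.1f"%o["finger_force"],"t %.2f"%o["time_s"]); return o
manip.move_gripper(.022)
manip.move_pose([*K,.12],[np.pi,0,y0])
manip.move_linear([*K,.0600],rate=.1); o=rep("down"); f0=o["ft_force"][2]
for z in np.arange(.057,.0385,-.003):
    manip.move_linear([*K,z],rate=.03); o=rep("%.3f"%z)
    if o["ft_force"][2]-f0>3: break
E
```

```text
0 [[256.6, 218.6], [256.6, 203.7]]
0.01 [[256.6, 224.4], [256.6, 208.9]]
0.015 [[256.5, 227.6], [256.5, 211.7]]
0.02 [[256.5, 231.0], [256.5, 214.7]]
0.025 [[256.5, 234.5], [256.5, 217.9]]
down [0.5675 0.197  0.0603] yaw -3.106 [-0.1 -0.4  0.6] Mz 0.01 op 0.0220 ff 0.0 t 31.10
0.057 [0.5676 0.1966 0.0573] yaw -3.107 [-0.4  0.2  0.3] Mz -0.01 op 0.0219 ff 0.0 t 31.35
0.054 [0.5673 0.1965 0.0538] yaw -3.107 [-0.6  0.8  0.2] Mz 0.01 op 0.0223 ff 0.0 t 31.60
0.051 [0.5673 0.1965 0.0508] yaw -3.107 [-0.7 -1.  -0. ] Mz -0.00 op 0.0222 ff 0.0 t 31.85
0.048 [0.5672 0.1966 0.0478] yaw -3.107 [ 0.1 -0.8  0.5] Mz 0.01 op 0.0219 ff 0.0 t 32.10
0.045 [0.5673 0.1965 0.0448] yaw -3.107 [-0.3  0.4 -0.1] Mz -0.02 op 0.0219 ff 0.0 t 32.35
0.042 [0.5673 0.1965 0.0418] yaw -3.107 [ 0.3  0.4 -0.1] Mz 0.03 op 0.0223 ff 0.0 t 32.60
0.039 [0.5673 0.1965 0.0388] yaw -3.107 [0.7 0.5 0.8] Mz -0.06 op 0.0219 ff 0.0 t 32.85
```

```bash
cat >> h.py <<'E'
def rep(t):
    o=manip.observe(); print(t,o["tcp_pos"].round(4),"yaw %.3f"%(o["ee_rot"][2]),o["ft_force"].round(1),"Mz %.2f"%o["moment"][2],"op %.4f"%o["opening"],"ff %.1f"%o["finger_force"],"t %.2f"%o["time_s"]); return o
E
python3 - <<'E'
from h import *
manip.move_gripper(0.,30); o=rep("grip")
E
```

```text
grip [0.5673 0.1968 0.0391] yaw -3.107 [0.4 1.3 0.8] Mz -0.07 op 0.0088 ff 32.1 t 33.11
```

Gripped: the opening reads 8.8 mm and the pad force 32 N. Now I'll turn it clockwise.

```bash
python3 - <<'E'
from h import *
j=np.array(manip.observe()["joints"]); print(j.round(2))
for d in (.4,.8,1.05,1.15,1.2,1.25,1.3,1.34,1.38):
    q=j.copy(); q[6]-=d; manip.movej(q); o=rep(d)
    if abs(o["moment"][2])>.6 or np.hypot(*o["ft_force"][:2])>15: break
E
```

```text
[ 0.34  1.03 -1.17  1.73  1.05  1.14  0.44]
0.4 [0.5673 0.1968 0.0391] yaw 2.780 [-0.1  0.2  0.5] Mz -0.06 op 0.0085 ff 32.0 t 33.58
0.8 [0.5673 0.1968 0.0391] yaw 2.382 [ 0.9  1.1 -0.4] Mz -0.01 op 0.0086 ff 32.0 t 34.04
1.05 [0.5672 0.1968 0.0391] yaw 2.133 [ 0.4  0.1 -0.3] Mz -0.04 op 0.0087 ff 32.0 t 34.39
1.15 [0.5673 0.1968 0.0391] yaw 2.033 [-1.2  1.3  0.9] Mz 0.01 op 0.0087 ff 32.0 t 34.64
1.2 [0.5673 0.1968 0.0391] yaw 1.981 [ 0.   0.6 -0.1] Mz -0.03 op 0.0087 ff 32.0 t 34.89
1.25 [0.5673 0.1968 0.0391] yaw 1.930 [-0.4  1.3  0. ] Mz -0.01 op 0.0090 ff 32.0 t 35.14
1.3 [0.5676 0.1966 0.0391] yaw 1.879 [ 0.7  0.7 -0.1] Mz 0.02 op 0.0087 ff 32.0 t 35.39
1.34 [0.5678 0.1968 0.0391] yaw 1.839 [ 2.8  0.9 -1.1] Mz 0.20 op 0.0087 ff 32.0 t 35.64
1.38 [0.5682 0.197  0.0393] yaw 1.799 [ 5.2  1.8 -2.5] Mz 0.46 op 0.0087 ff 33.0 t 35.89
```

```bash
python3 - <<'E'
from h import *
import pickle
o=manip.observe(); q=np.array(o["joints"]); q[6]+=.05; manip.movej(q); o=rep("relax")
manip.move_gripper(.022); o=rep("open"); p=o["tcp_pos"]
manip.move_linear([p[0],p[1],.12],rate=.12)
manip.move_pose([.5711,.1436,.14],[np.pi,0,.0606]); manip.sleep(.2)
o=rep("look"); im=vision.get_image("wrist"); pickle.dump((o,im),open("d6.pkl","wb"))
c=cam("wrist",o)
def meas(o,im):
    c=cam("wrist",o); g=cv2.GaussianBlur(cv2.cvtColor(im,cv2.COLOR_RGB2GRAY),(3,3),0)
    # head front/back + bar: dark blobs
    m=(g<95).astype(np.uint8); R=rectify(im,c,.054,.50,.66,.08,.24,2000.)
    u=np.array([np.cos(.0606),np.sin(.0606)]); n=np.array([-u[1],u[0]]); H=np.array([.5711,.1436])
    G=cv2.cvtColor(R,cv2.COLOR_RGB2GRAY).astype(float)
    for lat in (.026,.02,-.02,-.026):   # block front and back edges along the rail
        s=np.arange(-.045,.045,.0005); P=H+s[:,None]*u+lat*n
        v=cv2.remap(G.astype(np.float32),((.24-P[:,1])*2000).astype(np.float32),((.66-P[:,0])*2000).astype(np.float32),1).ravel(); d=np.gradient(cv2.GaussianBlur(v[None],(5,1),0)[0])
        k=s>.02; b=s<-.02; print(lat,"front dark line %.4f (v %.0f) back edge %.4f"%(s[k][np.argmin(v[k][:40])],v[k][:40].min(),s[b][np.argmax(d[b])]))
    # bar direction: dark pixels rectified at bar top height
    B=rectify(im,c,.079,.545,.59,.17,.222,2000.); Gb=cv2.cvtColor(B,cv2.COLOR_RGB2GRAY); return Gb
for f in ("d5.pkl","d6.pkl"):
    print(f); Gb=meas(*pickle.load(open(f,"rb"))); 
    m=(Gb<100).astype(np.uint8); cs,_=cv2.findContours(m,cv2.RETR_EXTERNAL,cv2.CHAIN_APPROX_NONE); k=max(cs,key=cv2.contourArea); r=cv2.minAreaRect(k); print("knob blob rect",r)
    print("\n".join("".join("#" if x<72 else "+" if x<100 else "." for x in row) for row in cv2.resize(Gb,(52,30),interpolation=cv2.INTER_AREA)))
E
```

```text
relax [0.5676 0.1971 0.0392] yaw 1.849 [ 0.8  0.8 -0.7] Mz 0.03 op 0.0087 ff 32.0 t 36.14
open [0.5679 0.1969 0.0392] yaw 1.849 [-0.3 -0.4  0.1] Mz 0.05 op 0.0218 ff 0.0 t 36.42
look [0.5709 0.1438 0.1398] yaw 0.061 [-0.6  0.1 -0.2] Mz 0.02 op 0.0218 ff 0.0 t 38.81
d5.pkl
0.026 front dark line 0.0320 (v 143) back edge -0.0325
0.02 front dark line 0.0375 (v 98) back edge -0.0325
-0.02 front dark line 0.0370 (v 96) back edge -0.0325
-0.026 front dark line 0.0320 (v 138) back edge -0.0325
knob blob rect ((54.53845977783203, 37.69231414794922), (42.711917877197266, 64.34522247314453), 33.6900634765625)
....................................................
....................................................
............................++++....................
.........................++#######+.................
........................+#########++++..............
......................+###########+++++.............
.....................+#++++++#####++++++............
....................++++++++++####+++++++...........
....................++++++++++####+++++++...........
.................
[... 2327 characters left out ...]
...........
..............++++++++++++++++++++..................
..............+++++++++.............................
...............+++..................................
....................................................
....................................................
....................................................
....................................................
....................................................
....................................................
....................................................
................................................++..
..............................................+++++.
..............................................+++++.
```

The knob is turned to its hard stop. Overturning yawed the carriage by about 0.04 rad within its play, and pulled it back 1.5-4 mm. I'll re-grip the head square with a narrow opening that clears the knob, and press the carriage home again.

```bash
python3 - <<'E'
from h import *
import pickle
R=[np.pi,0,.0606]; u=np.array([np.cos(.0606),np.sin(.0606)]); H=np.array([.5711,.1436]); z=.052
manip.move_gripper(.038)
manip.move_linear([*(H-.001*u),.085],R,rate=.12)
manip.move_linear([*(H-.001*u),z],R,rate=.06); rep("down")
manip.move_gripper(0.,50); o=rep("grip"); f0=o["ft_force"]
for s in (.001,.002,.003,.004,.005,.006,.008):
    manip.move_linear([*(H+s*u),z],R,rate=.02); o=manip.observe(); f=(o["ft_force"]-f0)
    print(s,"%.4f"%((o["tcp_pos"][:2]-H)@u),f.round(1))
    if f[:2]@u<-12: break
rep("push"); manip.move_gripper(.038); rep("open")
manip.move_linear([*H,.14],R,rate=.15); manip.sleep(.2)
o=rep("look"); im=vision.get_image("wrist"); pickle.dump((o,im),open("d7.pkl","wb")); c=cam("wrist",o)
n=np.array([-u[1],u[0]]); G=cv2.cvtColor(rectify(im,c,.054,.50,.66,.08,.24,2000.),cv2.COLOR_RGB2GRAY).astype(np.float32)
for lat in (.026,.02,-.02,-.026):
    s=np.arange(-.045,-.02,.0005); P=H+s[:,None]*u+lat*n
    v=cv2.remap(G,((.24-P[:,1])*2000).astype(np.float32),((.66-P[:,0])*2000).astype(np.float32),1); d=np.gradient(cv2.GaussianBlur(v.reshape(1,-1),(5,1),0)[0]); print(lat,"back %.4f"%s[np.argmax(d)])
Gb=cv2.cvtColor(rectify(im,c,.079,.545,.59,.17,.222,2000.),cv2.COLOR_RGB2GRAY)
print("\n".join("".join("#" if x<72 else "+" if x<100 else "." for x in row) for row in cv2.resize(Gb,(52,45),interpolation=cv2.INTER_AREA)[:32]))
E
```

```text
down [0.5701 0.1437 0.052 ] yaw 0.061 [ 0.8 -0.5  0.1] Mz 0.02 op 0.0379 ff 0.0 t 40.47
grip [0.5706 0.1438 0.0526] yaw 0.061 [-1.1  0.3  3.4] Mz -0.06 op 0.0247 ff 48.8 t 40.73
0.001 -0.0005 [-5.5 -2.4  6.8]
0.002 -0.0002 [-8.9 -2.4  9.8]
0.003 0.0001 [-10.8  -2.3  13. ]
0.004 0.0004 [-12.5  -3.   17.2]
push [0.5715 0.144  0.053 ] yaw 0.062 [-13.6  -2.7  20.6] Mz -0.03 op 0.0249 ff 50.7 t 41.73
open [0.5754 0.1436 0.0519] yaw 0.060 [-0.2  0.2 -0.1] Mz -0.00 op 0.0381 ff 0.0 t 42.01
look [0.5705 0.1434 0.1389] yaw 0.061 [-0.3  0.6 -0.4] Mz -0.02 op 0.0381 ff 0.0 t 42.94
0.026 back -0.0340
0.02 back -0.0345
-0.02 back -0.0345
-0.026 back -0.0345
....................................................
....................................................
....................................................
....................................................
..............................++....................
............................++++++..................
...........................+++++++++................
.........................+++++++++++++..............
.......................
[... 548 characters left out ...]
#..........
.................+########++++++++++++###+..........
................+######++++++++++++++++##...........
................####+++++++++++++++++++#+...........
...............+#+++++++++++++++++++++++............
..............+#++++++++++++++++++++++++............
.............++++++++++++++++++++++++++.............
.............+++++++++++++++++++++++++..............
.............+++++++++++++++++++++++++..............
..............++++++++++++++++++++..................
..............++++++++++++..........................
...............+++++++++............................
...............++++++...............................
...............+++..................................
```

The carriage is square again but still about 1.7 mm short, because gripping it adds tilt that jams it. I'll push freely on the head's back face, low down, with shut fingers.

```bash
python3 - <<'E'
from h import *
import pickle
R=[np.pi,0,.0606]; u=np.array([np.cos(.0606),np.sin(.0606)]); H=np.array([.5711,.1436]); z=.040
manip.move_gripper(0.)
manip.move_linear([*(H-.055*u),.12],R,rate=.2)
manip.move_linear([*(H-.055*u),z],R,rate=.12); o=rep("down"); f0=o["ft_force"]
for s in [-.042,-.038]+list(np.arange(-.036,-.018,.0015)):
    manip.move_linear([*(H+s*u),z],R,rate=.05 if s<-.037 else .02); o=manip.observe(); f=(o["ft_force"]-f0)
    print("%.4f %.4f"%(s,(o["tcp_pos"][:2]-H)@u),f.round(1),round(o["time_s"],2))
    if f[:2]@u<-11 or o["time_s"]>48.5: break
manip.move_linear([*(H-.055*u),z],R,rate=.12)
manip.move_linear([*(H-.02*u),.14],R,rate=.2); manip.sleep(.15)
o=rep("look"); im=vision.get_image("wrist"); pickle.dump((o,im),open("d8.pkl","wb")); c=cam("wrist",o)
n=np.array([-u[1],u[0]]); G=cv2.cvtColor(rectify(im,c,.054,.50,.66,.08,.24,2000.),cv2.COLOR_RGB2GRAY).astype(np.float32)
for lat in (.026,.02,-.02,-.026):
    s=np.arange(-.045,-.02,.0005); P=H+s[:,None]*u+lat*n
    v=cv2.remap(G,((.24-P[:,1])*2000).astype(np.float32),((.66-P[:,0])*2000).astype(np.float32),1); d=np.gradient(cv2.GaussianBlur(v.reshape(1,-1),(5,1),0)[0]); print(lat,"back %.4f"%s[np.argmax(d)])
E
```

```text
down [0.5168 0.1407 0.0405] yaw 0.061 [-0.9  0.1  0.2] Mz -0.03 op 0.0001 ff 0.0 t 44.70
-0.0420 -0.0415 [ 0.6 -0.8 -0.2] 45.11
-0.0380 -0.0378 [ 0.2 -0.2 -0.1] 45.36
-0.0360 -0.0359 [ 0.5  0.2 -0.5] 45.61
-0.0345 -0.0344 [ 1.5  0.1 -0.4] 45.86
-0.0330 -0.0330 [0.5 0.7 0.1] 46.11
-0.0315 -0.0327 [-4.  -2.   4.6] 46.36
-0.0300 -0.0309 [-4.4 -1.1  2.6] 46.61
-0.0285 -0.0307 [-8.1 -1.8  7.1] 46.86
-0.0270 -0.0308 [-12.4  -3.2  11.1] 47.11
look [0.5499 0.1419 0.1385] yaw 0.061 [-0.5  0.3  0.1] Mz 0.04 op 0.0002 ff 0.0 t 48.33
0.026 back -0.0320
0.02 back -0.0320
-0.02 back -0.0320
-0.026 back -0.0320
```

```bash
python3 -c "
from rig import manip
print(manip.hand_in())"
```

```text
the job is handed in; nothing more can be done
None
```

The job is handed in (result not shown): the carriage is on the left rail against its stop with the window facing the stop, and the knob is turned to its hard stop and released; overturning the knob pulled the carriage 1.5–4 mm off the stop, so I pushed it back home after tightening.

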